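# Slide the painting panel into the metal frame

## Robot

A 6-joint arm with a two-finger parallel gripper is mounted at the origin on the work surface. World frame = base frame: x ahead of the robot, y to its left, z up, the work surface at z = 0. Lengths are in m, angles in degrees, forces in N, time in s.
With the tool pointing down it reaches from about 0.3 to 0.75 m from the base axis. Payload 8.5 kg.
Tool frame: the origin (TCP) lies on the centre line of the jaws, within the pads' length; the fingertips stand 11 mm ahead of it and the grasp point (between the pads) lies 8 mm behind it; z points along the fingers, y is the line along which they close (so a half turn about z gives the same grasp; the last joint's range is limited). The gripper opens to 85 mm and grips with 20 to 120 N. Pads are 22 mm wide; open, the fingers measure 114 mm over their backs; the gripper's body (76 mm by 85 mm) begins 54 mm behind the grasp point. The pads swing forward as they close: fully open they stand 13 mm farther back than shut.
Start: joints at [-78.913, 21.807, 74.336, -0, 83.858, -12.336], TCP at [0.219, -0.505, 0.242] pointing down, gripper open.
Joint ranges: [-178.18, 178.18], [-50.72, 133.34], [12.68, 142.11], [-81.47, 261.47], [9.98, 163.14], [-165.26, 165.26]. Speed limits (degrees/s): [136.94, 136.94, 180, 180, 180, 180].

## Interface

Orientations are given as a 3x3 rotation matrix whose columns are the frame's x, y, z axes.
In Python, from rig import env gives the robot as it stands.
- The arm moves only by the shell command python3 nudge.py 'ROWS' [FORCE]. ROWS is a JSON object with one list for each field, all of the same length, 1 to 10, a row being the entries at one place: sx, sy, sz (the shift in m), rz (a turn about the tool's z in degrees), aperture (the finger opening in m); each row shifts and turns the commanded pose from where the row before left it, along the tool's axes as they then stand; what a row does not reach is not made up. A row lasts 1/10 s, in which the tool goes at most 0.05 m and 8.59 degrees, less where a joint would pass 70% of its speed; a pose out of reach is approached as far as the arm can. The fingers move at their own pace and stop on an object; FORCE is the grip in N (left out, the last holds). Time passes only in rows, so rows that do not move let the fingers close. It prints the time, the measured TCP pose, the force, the opening and the grip force at its end. Input that does not fit is refused with a message, and nothing moves.
- env.observe(): the state, without advancing time (a new reading comes with each control period).
- env.get_image(name): name is "scene" or "top"; returns a dict with "pixels" (480x640x3 uint8, red, green, blue), "K" (3x3 intrinsics, pixels), "extrinsics" (4x4, takes a point from world to camera coordinates). Camera axes: x right, y down, z forward; pixel columns grow to the right and rows downward; lengths in m; the calibration is good to about 2 mm. A picture is of the moment at which its call begins. There is no depth.
- env.close_job(): hands the job in; it is judged then, once.
The state is a dict: "time_s": time; "q": joint angles; "qvel": joint speeds; "joint_efforts": joint torques, N m; "position": TCP position; "tool_rot": TCP orientation; "ft_force": force on the tool from outside, world axes, zero at the start; "wrist_torque": the same for the moment, N m; "grip_width": finger opening in m; "gripper_force": force on a finger pad.
Only numpy, scipy, OpenCV 4.12 (cv2) and the standard library are available. Lean on these libraries where they do the work, as an engineer would, in place of code of your own. Each camera call takes 0.05 s, during which the arm holds its last target. There are 200 camera calls.

## Task

A white-primed painting panel lies loose and askew on the framing jig. Without disturbing the other things on the bench, square it up to the open end of the three-sided aluminium frame and slide it in under the frame's lips until it is fully home against the closed end, then let go of it.

Things in the scene. Friction and masses are not known exactly. Their poses are not given: they have to be found in the camera images.
- jig: Framing jig screwed to the bench: plywood board 400 (x) x 260 (y) x 18 mm carrying a three-sided aluminium frame. Origin: centre of its underside, on the bench; z up; +x is the way the panel must slide. Slot: centred on y = 0, 105 mm wide, 15 mm high above the board top, under 3 mm lips that overhang 8 mm inwards on both sides and the closed end. Frame outer sides y = +-62.5 mm, top z = 36 mm.
- panel: Loose flat white-primed wooden panel, 120 (x) x 100 (y) x 12 mm, about 0.15 kg, lying on the jig board before the slot's mouth, its x within 20 degrees of the jig's x. Too wide to grasp: push its edges. Slides with ordinary friction. Origin: centre of its underside. Fully home it is at x = 100, y = 0, z = 18 mm in the jig's frame; its rear edge then stands 10 mm out of the mouth.
- slot_mouth (a point): Centre of the slot's open mouth on the board top: jig x = 50 mm, z = 18 mm; axes as the jig's. In front of it two wooden guide cheeks, 15 mm high, 10 mm thick, splay outwards: inner faces from y = +-52.5 mm at jig x = 49 mm to y = +-62.5 mm at x = 13 mm. Keep a pusher within y = +-45 mm there.
- slot_end (a point): Foot of the slot's closed end wall, at its middle, on the board top: jig x = 160 mm, z = 18 mm (slot 110 mm deep); axes as the jig's.
- stretcher_bar: Bystander: loose walnut stretcher bar, 200 x 40 x 18 mm, lying along its x on the bench beside the jig. Origin: centre of its underside.
- roller: Bystander: black rubber roller with a handle, about 170 x 90 x 36 mm, lying on the bench beyond the frame's closed end. Origin: on the bench under the yoke, between roller (+x) and handle (-x).
- bradawl: Bystander: nickel bradawl, about 145 mm long, 24 mm thick, lying along its x (handle to -x) on the bench beyond the end of the jig where the panel starts. Origin: on the bench under the handle's front end.
- corner_key: Bystander: L-shaped silver metal frame corner key, 70 x 70 x 5 mm, flat on the bench beyond the closed end. Origin: underside, near the middle of its bounding square.

How it is judged (in metres and radians):
On the way:
1. the panel has entered the slot: leading edge at least 25 mm past the mouth, flat on the board under the lips (x of panel in the frame of jig above 0.015 m and y of panel in the frame of jig between -0.004 and 0.004 m and z of panel in the frame of jig between 0.015 and 0.022 m), for 0.1 s.
At the end, for the whole second after the job is handed in: The panel lies flat in the slot under the lips, within 4 mm of fully home against the closed end, within 4 mm of the slot's centre line and 0.05 rad of its direction, at rest (x of panel in the frame of jig between 0.096 and 0.104 m and y of panel in the frame of jig between -0.004 and 0.004 m and z of panel in the frame of jig between 0.015 and 0.022 m and angle between the x axis of panel and the x axis of jig, either way round below 0.05 rad and linear speed of panel below 0.01 m/s); the robot touches nothing.
It fails at once if the stretcher bar is shifted by more than 30 mm (distance of stretcher_bar from where it was at the start of the episode above 0.03 m).
It fails at once if the roller is shifted by more than 30 mm (distance of roller from where it was at the start of the episode above 0.03 m).
It fails at once if the bradawl is shifted by more than 30 mm (distance of bradawl from where it was at the start of the episode above 0.03 m).
It fails at once if the corner key is shifted by more than 30 mm (distance of corner_key from where it was at the start of the episode above 0.03 m).
It also fails if it takes over 64 s, if anything falls off the work surface, if the arm or the gripper's body presses on something with over 40 N, if the wrist force passes 120 N, or if a joint passes its speed limit or range.

## Working session

There is one attempt and no reset: what is moved stays moved. The work goes in short steps, Python scripts to look and compute and a shell command to move; the robot and the scene stay as the last step left them, time stands still between calls to the robot, and variables do not carry over. Pictures are saved under pics/ and viewed, at most 10 in all, crops included, and the job is handed in when it is done.

```bash
mkdir -p pics; ls
python3 - <<'E'
from rig import env
import cv2, numpy as np
for n in("scene","top"):
    d=env.get_image(n); cv2.imwrite(f"pics/{n}0.png",d["pixels"][:,:,::-1]); print(n,d["K"],d["extrinsics"])
    np.savez(f"{n}0.npz",**d)
s=env.observe(); print(s["position"],s["tool_rot"],s["time_s"])
E
```

```text
nudge.py
pics
rig.py
scene [[580.86721382   0.         320.18184094]
 [  0.         580.86721382 251.24854183]
 [  0.           0.           1.        ]] [[-0.03241602  0.99931935  0.0176081  -0.03737812]
 [ 0.71779653  0.035536   -0.69534547 -0.37673495]
 [-0.69549791 -0.0099013  -0.7184599   1.57547301]
 [ 0.          0.          0.          1.        ]]
top [[442.82871666   0.         311.24539526]
 [  0.         442.82871666 236.16432015]
 [  0.           0.           1.        ]] [[ 0.13318394 -0.99108252 -0.0041809   0.0066402 ]
 [-0.97018929 -0.12951214 -0.20483981  0.59663256]
 [ 0.20247168  0.03133764 -0.97878658  0.8452256 ]
 [ 0.          0.          0.          1.        ]]
[ 0.21855789 -0.50443894  0.24177879] [[ 9.17624432e-01  3.97448543e-01 -2.39590869e-04]
 [ 3.97448511e-01 -9.17623587e-01  1.27814758e-03]
 [ 2.88143659e-04 -1.26808448e-03 -9.99999154e-01]] 0.1
```

View pics/top0.png

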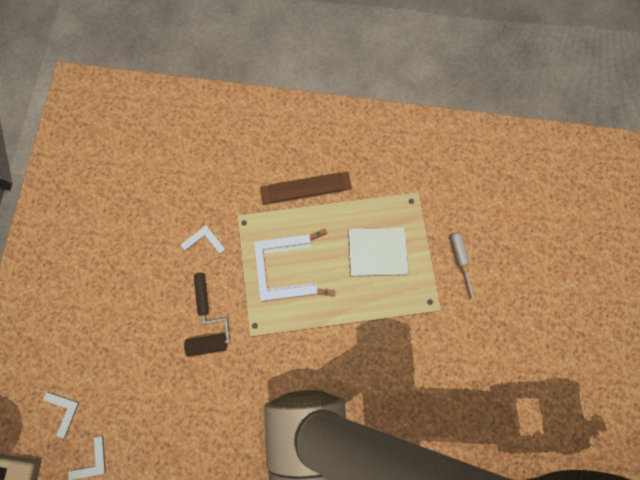

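View pics/scene0.png

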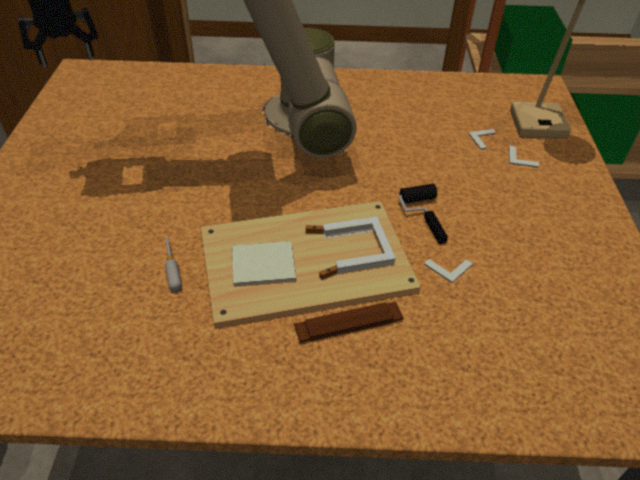

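The top view shows the jig at about (340, 262), with the panel at about (378, 251) to the right of the slot. The slot opens to the right, so jig +x points image-left. The bradawl is at about (461, 263), the bar at (306, 187), the roller at (210, 320) and the key at (204, 240). Next I measure the poses.

```bash
cat > h.py <<'E'
import cv2, numpy as np
def ray(d,uv,z):
    K,T=d["K"],d["extrinsics"];R,t=T[:3,:3],T[:3,3];c=-R.T@t
    uv=np.atleast_2d(uv).astype(float)
    v=np.c_[uv,np.ones(len(uv))]@np.linalg.inv(K).T@R
    return (c+v*((z-c[2])/v[:,2])[:,None])[:,:2]
def rect(w):  # min-area rectangle of world points (m): centre, long-axis angle deg, sizes
    (cx,cy),(a,b),th=cv2.minAreaRect((np.asarray(w)*1000).astype(np.float32))
    if a<b: th+=90;a,b=b,a
    return cx/1000,cy/1000,th,a,b
def blob(m,near,rad=90):
    m=cv2.morphologyEx(m.astype(np.uint8),cv2.MORPH_OPEN,np.ones((3,3)))
    cs,_=cv2.findContours(m,cv2.RETR_EXTERNAL,cv2.CHAIN_APPROX_NONE)
    cs=[c for c in cs if np.hypot(*(c[:,0].mean(0)-near))<rad]
    return max(cs,key=cv2.contourArea)[:,0]
def masks(d):
    hsv=cv2.cvtColor(d["pixels"],cv2.COLOR_RGB2HSV);H,S,V=cv2.split(hsv)
    return hsv,(S<60)&(V>140),(H>=16)&(H<=45)&(S>60)&(V>110)
E
python3 - <<'E'
import numpy as np,cv2
from h import *
for n,pn,fn,jn in(("top",(378,251),(285,268),(340,262)),("scene",(264,263),(360,245),(308,262))):
    d=dict(np.load(n+"0.npz")); hsv,w,y=masks(d)
    for p in (pn,fn,jn,(jn[0]+0,jn[1]+30)): print(hsv[p[1],p[0]],end=' ')
    print()
    p=blob(w,pn,30); f=blob(w,fn,40)
    j=blob(y|w,jn,40)
    print(n,"panel",np.round(rect(ray(d,p,.030)),4),"frame",np.round(rect(ray(d,f,.036)),4),"board",np.round(rect(ray(d,j,.018)),4))
E
```

```text
[ 44  16 207] [ 24  79 199] [ 25  76 200] [ 23  82 198] 
top panel [ 5.842000e-01 -5.560000e-02  9.910520e+01  1.212444e+02  1.009944e+02] frame [  0.524    0.1324  15.198  127.287  119.6754] board [5.462000e-01 2.640000e-02 1.056421e+02 4.074063e+02 2.825290e+02]
[ 32  42 171] [ 21 118 173] [ 19 123 174] [ 21 124 171] 
scene panel [ 5.83500e-01 -5.76000e-02  9.91003e+01  1.18470e+02  9.87732e+01] frame [  0.5222   0.1303  14.942  125.8015 118.9053] board [5.516000e-01 2.510000e-02 1.066323e+02 4.091166e+02 2.723882e+02]
```

```bash
cat > s.py <<'E'
# jig-frame report of the tool
import numpy as np
from rig import env
O=np.array([.5515,.025]);a=np.radians(105.07);R=np.array([[np.cos(a),-np.sin(a)],[np.sin(a),np.cos(a)]])
def jig(p): return (np.atleast_2d(p)-O)@R
if __name__=="__main__":
    s=env.observe();t=s["tool_rot"]
    print("t",s["time_s"],"jig mm",np.round(jig(s["position"][:2])*1e3,1),"z",round(s["position"][2]*1e3,1),
     "xang",round(np.degrees(np.arctan2(t[1,0],t[0,0]))-105.07,2),"F",np.round(s["ft_force"],1),"w",round(s["grip_width"],4),"tilt",np.round(t[:2,2],4))
E
python3 nudge.py '{"sx": [0,0.04,0.04,0.04,0.04,0.04,0.04],"sy": [0,-0.024,-0.024,-0.024,-0.024,-0.024,-0.024],"sz": [0,0,0,0,0,0,0],"rz": [8.3,0,0,0,0,0,0],"aperture": [0.07,0.07,0.07,0.07,0.07,0.07,0.07]}'
python3 nudge.py '{"sx": [0.04,0.04,0.04,0.04,0.04,0.04,0.04,0.034,0,0],"sy": [-0.024,-0.024,-0.024,-0.024,-0.024,-0.024,-0.024,-0.024,0,0],"sz": [0,0,0,0,0,0,0,0,0,0],"rz": [0,0,0,0,0,0,0,0,0,0],"aperture": [0.07,0.07,0.07,0.07,0.07,0.07,0.07,0.07,0.07,0.07]}'
python3 s.py
```

```text
time_s: 0.8
position: [0.4137, -0.3014, 0.2421]
tool_rot: [[0.965, 0.261, -0.0], [0.261, -0.965, 0.0], [-0.0, -0.0, -1.0]]
ft_force: [0.2, -1.2, 0.1]
grip_width: 0.07
gripper_force: 0.0
time_s: 1.8
position: [0.6658, -0.0351, 0.2414]
tool_rot: [[0.965, 0.262, -0.002], [0.262, -0.965, 0.0], [-0.001, -0.0, -1.0]]
ft_force: [-1.2, -1.8, -0.2]
grip_width: 0.0699
gripper_force: 0.0
t 1.8 jig mm [[-87.8 -94.8]] z 241.4 xang -89.86 F [-1.2 -1.8 -0.2] w 0.0699 tilt [-0.0015  0.0001]
```

```bash
python3 nudge.py '{"sx": [0,0,0,0,0,0,0,0],"sy": [0,0,0,0,0,0,0,0],"sz": [0.04,0.04,0.04,0.04,0.03,0.008,0,0],"rz": [0.1,0,0,0,0,0,0,0],"aperture": [0.07,0.07,0.07,0.07,0.07,0.07,0.07,0.07]}' >/dev/null; python3 s.py
python3 nudge.py '{"sx": [0,0,0,0],"sy": [0,0,0,0],"sz": [0.004,0.004,0,0],"rz": [0,0,0,0],"aperture": [0.07,0.07,0.07,0.07]}' >/dev/null; python3 s.py
python3 - <<'E'
from rig import env
import cv2
d=env.get_image("scene"); cv2.imwrite("pics/s1.png",cv2.resize(d["pixels"][180:340,170:410,::-1],None,fx=3,fy=3))
E
```

```text
t 2.6 jig mm [[-89.3 -95.1]] z 46.3 xang -90.08 F [-0.4 -0.4  0.6] w 0.0701 tilt [ 0.0029 -0.0007]
t 3.0 jig mm [[-88.3 -94.6]] z 36.5 xang -90.04 F [-1.3  1.1 -0.1] w 0.0696 tilt [ 0.0002 -0.    ]
```

View pics/s1.png

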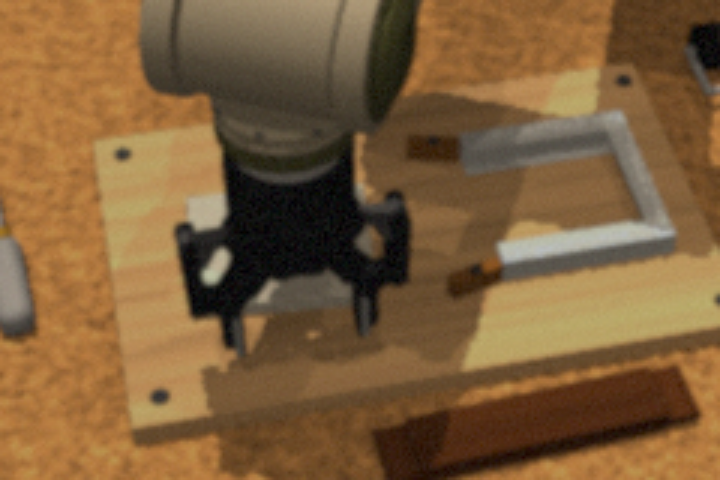

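The fingers stand clear on the panel's outer long side, with tips at about (235, 345) and (365, 325) in the crop. Next I feel for the board.

```bash
python3 nudge.py '{"sx": [0,0,0,0],"sy": [0,0,0,0],"sz": [0.004,0.002,0,0],"rz": [0,0,0,0],"aperture": [0.07,0.07,0.07,0.07]}' >/dev/null; python3 s.py
python3 nudge.py '{"sx": [0,0],"sy": [0,0],"sz": [0.001,0],"rz": [0,0],"aperture": [0.07,0.07]}' >/dev/null; python3 s.py
python3 nudge.py '{"sx": [0,0],"sy": [0,0],"sz": [0.001,0],"rz": [0,0],"aperture": [0.07,0.07]}' >/dev/null; python3 s.py
python3 nudge.py '{"sx": [0,0],"sy": [0,0],"sz": [0.001,0],"rz": [0,0],"aperture": [0.07,0.07]}' >/dev/null; python3 s.py
```

```text
t 3.45 jig mm [[-88.3 -94.5]] z 30.2 xang -90.05 F [ 0.1 -0.1  0.6] w 0.0702 tilt [-0.0002  0.0001]
t 3.65 jig mm [[-88.3 -94.5]] z 29.2 xang -90.05 F [ 0.8 -0.9 -0. ] w 0.0704 tilt [-0.0001  0.0001]
t 3.85 jig mm [[-88.4 -94.5]] z 28.2 xang -90.05 F [-0.5 -0.2 -0. ] w 0.0703 tilt [-0.0002  0.0001]
t 4.05 jig mm [[-88.4 -94.5]] z 27.2 xang -90.05 F [0.4 0.5 0. ] w 0.0698 tilt [-0.0002  0.0001]
```

```bash
python3 nudge.py '{"sx": [0,0],"sy": [0,0],"sz": [0.001,0],"rz": [0,0],"aperture": [0.07,0.07]}' >/dev/null; python3 s.py
python3 nudge.py '{"sx": [0,0],"sy": [0,0],"sz": [0.001,0],"rz": [0,0],"aperture": [0.07,0.07]}' >/dev/null; python3 s.py
python3 nudge.py '{"sx": [0,0],"sy": [0,0],"sz": [0.001,0],"rz": [0,0],"aperture": [0.07,0.07]}' >/dev/null; python3 s.py
```

```text
t 4.25 jig mm [[-88.4 -94.5]] z 26.2 xang -90.05 F [-0.   0.  -0.2] w 0.0705 tilt [-0.0002  0.0001]
t 4.45 jig mm [[-88.3 -94.5]] z 25.2 xang -90.05 F [ 0.5  0.2 -0.4] w 0.0699 tilt [-0.0003  0.0001]
t 4.65 jig mm [[-88.4 -94.5]] z 24.2 xang -90.05 F [-0.6 -0.1 -0.2] w 0.0701 tilt [-0.0002  0.0001]
```

```bash
python3 nudge.py '{"sx": [-0.004,-0.004,-0.004,-0.003,-0.003,-0.003,0],"sy": [0,0,0,0,0,0,0],"sz": [0.001,0,0,0,0,0,0],"rz": [0,0,0,0,0,0,0],"aperture": [0.07,0.07,0.07,0.07,0.07,0.07,0.07]}' >/dev/null; python3 s.py
python3 nudge.py '{"sx": [-0.002,-0.002,-0.002,-0.002,-0.001],"sy": [0,0,0,0,0],"sz": [0,0,0,0,0],"rz": [0,0,0,0,0],"aperture": [0.07,0.07,0.07,0.07,0.07]}' >/dev/null; python3 s.py
python3 nudge.py '{"sx": [0,0],"sy": [0,0],"sz": [0,0],"rz": [0,0],"aperture": [0.07,0.07]}' >/dev/null; python3 s.py
python3 - <<'E'
from rig import env
import cv2
d=env.get_image("scene"); cv2.imwrite("pics/s2.png",cv2.resize(d["pixels"][180:340,170:410,::-1],None,fx=3,fy=3))
E
```

```text
t 5.35 jig mm [[-88.4 -73.3]] z 23.4 xang -90.06 F [ 0.7 -0.1 -1.1] w 0.07 tilt [-0.0001  0.    ]
t 5.85 jig mm [[-88.4 -64.4]] z 23.4 xang -90.05 F [0.8 1.1 1.1] w 0.0701 tilt [0.0001 0.0001]
t 6.05 jig mm [[-88.4 -64.4]] z 23.2 xang -90.04 F [ 0.   0.4 -0.5] w 0.07 tilt [-0.0005 -0.0002]
```

View pics/s2.png

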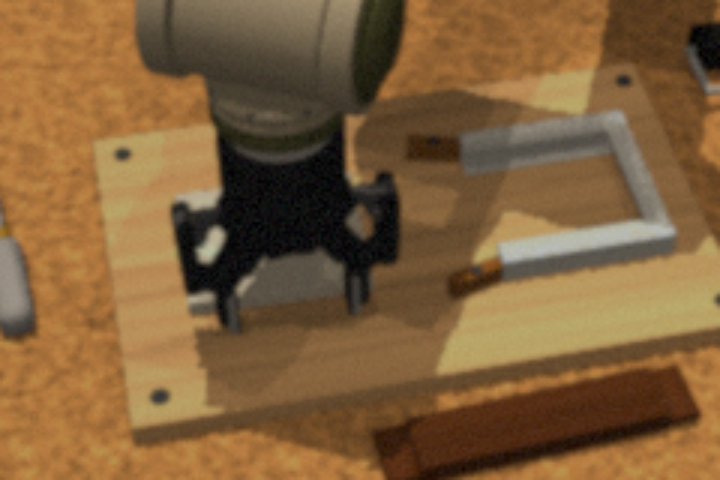

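The fingers (tips at about (230, 325) and (360, 310)) are just against the panel's outer edge. I finish the side push, back off and measure again.

```bash
python3 nudge.py '{"sx": [-0.002,-0.0015,0,0],"sy": [0,0,0,0],"sz": [0,0,0,0],"rz": [0,0,0,0],"aperture": [0.07,0.07,0.07,0.07]}' >/dev/null; python3 s.py
python3 nudge.py '{"sx": [0.01,0.02,0,0,0.045,0.045,0],"sy": [0,0,0,0,0,0,0],"sz": [0,0,-0.04,-0.04,0,0,0],"rz": [0,0,0,0,0,0,0],"aperture": [0.07,0.07,0.06,0.06,0.06,0.06,0.06]}' >/dev/null; python3 s.py
cat > m.py <<'E'
import numpy as np,cv2,sys
from h import *; from s import jig; from rig import env
for n,pn in(("top",(370,255)),("scene",(268,260))):
    d=env.get_image(n); hsv,w,y=masks(d); cv2.imwrite(f"pics/{sys.argv[1]}_{n}.png",d["pixels"][:,:,::-1])
    try: r=rect(ray(d,blob(w,pn,40),.030)); print(n,"panel jig mm",np.round(jig(r[:2])*1e3,1),"yaw",round(r[2]-105.07,2),np.round(r[3:],1))
    except Exception as e: print(n,e)
E
python3 m.py a
```

```text
t 6.5 jig mm [[-88.4 -60.9]] z 23.3 xang -90.05 F [-0.1  0.2  0.3] w 0.0702 tilt [-0.0003 -0.0001]
t 7.2 jig mm [[ -88.  -184.6]] z 102.1 xang -89.95 F [-1.1  0.3 -0.3] w 0.0602 tilt [0.0022 0.    ]
top panel jig mm [[-127.5    1. ]] yaw -97.44 [102.2  56.8]
scene panel jig mm [[-132.6   16.3]] yaw -95.95 [66.6 41.8]
```

```bash
python3 nudge.py '{"sx": [0,0,-0.037,-0.037,-0.037,-0.037,-0.037],"sy": [0.03,0.03,0.027,0,0,0,0],"sz": [-0.03,-0.03,0,0,0,0,0],"rz": [0,0,0,0,0,0,0],"aperture": [0.05,0.05,0.05,0.05,0.05,0.05,0.05]}' >/dev/null
python3 nudge.py '{"sx": [0,0,0,0,0,0,0,0,0,0],"sy": [0,0,0,0,0,0,0,0,0,0],"sz": [0,0,0,0,0,0,0,0,0,0],"rz": [-8.2,-8.2,-8.2,-8.2,-8.2,-8.2,-8.2,-8.2,-8.2,-8.2],"aperture": [0.05,0.05,0.05,0.05,0.05,0.05,0.05,0.05,0.05,0.05]}' >/dev/null
python3 nudge.py '{"sx": [0,0,0],"sy": [0,0,0],"sz": [0,0,0],"rz": [-8,0,0],"aperture": [0.05,0.05,0.05]}' >/dev/null
python3 s.py; python3 m.py b
python3 - <<'E'
import cv2,numpy as np
a,b=[cv2.imread(f"pics/b_{n}.png") for n in("top","scene")]
cv2.imwrite("pics/b.png",np.hstack([cv2.resize(a[160:360,220:480],None,fx=1.5,fy=1.5),cv2.resize(b[160:360,160:420],None,fx=1.5,fy=1.5)]))
E
```

```text
t 9.3 jig mm [[-175.1    4.8]] z 163.6 xang -0.29 F [ 0.4  1.2 -0. ] w 0.0499 tilt [-0.0002 -0.    ]
top panel jig mm [[-90.7 -16.2]] yaw -0.42 [119.8  68.5]
scene panel jig mm [[-110.9  -33.6]] yaw -40.09 [43.2 31.5]
```

View pics/b.png

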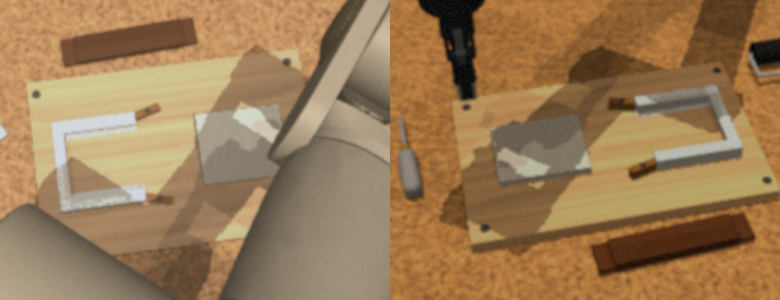

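The panel now looks square to the slot in both views (composite: top view about (240, 145), scene view about (540, 150)), but it's in shadow. I re-measure with saturation only.

Run:
```python
import numpy as np,cv2
from h import *; from s import jig
d=dict(np.load("scene0.npz")); im=cv2.cvtColor(cv2.imread("pics/b_scene.png"),cv2.COLOR_BGR2HSV)
print(im[250,530],im[260,520],im[225+10,640//2-55],im[245,300],im[200,250])
for th in (70,85,100):
    m=(im[:,:,1]<th)&(im[:,:,2]>60); c=blob(m,(268,262),30); r=rect(ray(d,c,.030))
    print(th,np.round(jig(r[:2])*1e3,1),round(r[2]-105.07,2),np.round(r[3:],1))
```

```text
[ 15 161 176] [ 15 166 178] [ 16 135 108] [ 16 145 127] [ 14 166 180]
70 [[-92.8  -3. ]] -0.17 [118.6 105.6]
85 [[-93.2  -3. ]] -0.59 [120.2 107.6]
100 [[-93.   -2.8]] -0.24 [121.9 109.5]
```

```bash
python3 nudge.py '{"sx": [0,0,0,0,0,0,0,0],"sy": [0.0048,0,0,0,0,0,0,0],"sz": [0,0.04,0.04,0.04,0.008,0.004,0,0],"rz": [-0.3,0,0,0,0,0,0,0],"aperture": [0.05,0.05,0.05,0.05,0.05,0.05,0.05,0.05]}' >/dev/null; python3 s.py
python3 nudge.py '{"sx": [0,0],"sy": [0,0],"sz": [0.002,0],"rz": [0,0],"aperture": [0.05,0.05]}' >/dev/null; python3 s.py
python3 nudge.py '{"sx": [0,0],"sy": [0,0],"sz": [0.001,0],"rz": [0,0],"aperture": [0.05,0.05]}' >/dev/null; python3 s.py
python3 nudge.py '{"sx": [0,0],"sy": [0,0],"sz": [0.001,0],"rz": [0,0],"aperture": [0.05,0.05]}' >/dev/null; python3 s.py
python3 nudge.py '{"sx": [0,0],"sy": [0,0],"sz": [0.001,0],"rz": [0,0],"aperture": [0.05,0.05]}' >/dev/null; python3 s.py
```

```text
t 10.2 jig mm [[-175.9   -1.6]] z 33.3 xang 0.25 F [ 0.8 -0.  -0.9] w 0.0502 tilt [ 0.0031 -0.0014]
t 10.4 jig mm [[-175.4   -1. ]] z 30.0 xang 0.25 F [ 0.6 -0.5  0.2] w 0.0498 tilt [ 0.0011 -0.0005]
t 10.6 jig mm [[-175.3   -0.8]] z 28.4 xang 0.25 F [ 0.6 -0.1 -0.4] w 0.0498 tilt [ 0.0001 -0.    ]
t 10.8 jig mm [[-175.2   -0.7]] z 27.1 xang 0.25 F [ 0.3 -0.2 -0.3] w 0.0498 tilt [-0.0003  0.0002]
t 11.0 jig mm [[-175.3   -0.7]] z 26.2 xang 0.25 F [-0.6  0.4  0.5] w 0.05 tilt [-0.0002  0.0001]
```

```bash
python3 nudge.py '{"sx": [0.006,0.006,0.006,0.006,0.006,0.006,0.006,0.005,0.003,0],"sy": [-0.0007,0,0,0,0,0,0,0,0,0],"sz": [0.001,0,0,0,0,0,0,0,0,0],"rz": [0.25,0,0,0,0,0,0,0,0,0],"aperture": [0.05,0.05,0.05,0.05,0.05,0.05,0.05,0.05,0.05,0.05]}' >/dev/null; python3 s.py
cat > m2.py <<'E'
import numpy as np,cv2,sys
from h import *; from s import jig; from rig import env
d=env.get_image("scene"); cv2.imwrite(f"pics/{sys.argv[1]}.png",cv2.resize(d["pixels"][160:340,160:430,::-1],None,fx=2.5,fy=2.5))
hsv=cv2.cvtColor(d["pixels"],cv2.COLOR_RGB2HSV); m=(hsv[:,:,1]<80)&(hsv[:,:,2]>75)
c=blob(m,(float(sys.argv[2]),float(sys.argv[3])),40); r=rect(ray(d,c,.030))
print(np.round(jig(r[:2])*1e3,1),round(r[2]-105.07,2),np.round(r[3:],1))
E
python3 m2.py c 285 258
```

```text
t 12.0 jig mm [[-125.1   -0.5]] z 26.0 xang 0.03 F [ 1.2 -1.6  6.7] w 0.0498 tilt [ 0.0015 -0.0009]
[[-54.5  -2.4]] -0.15 [120.6 106.5]
```

View pics/c.png

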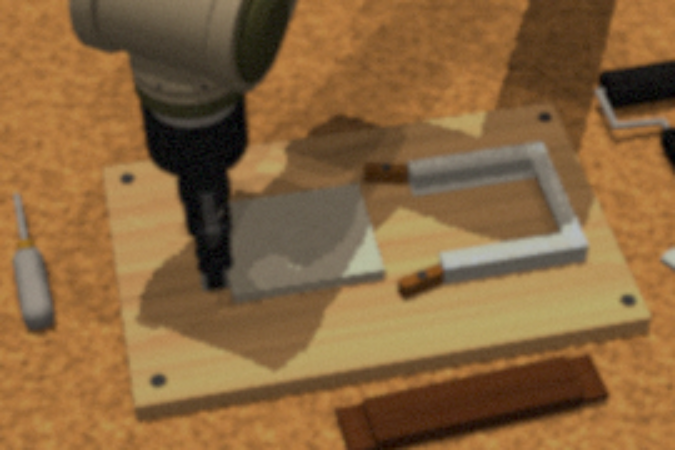

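The panel (crop centre about (305, 240)) is square and centred before the cheeks. The tips touch the board slightly, so I lift 1.5 mm and push into the mouth.

```bash
python3 nudge.py '{"sx": [0,0.006,0.006,0.006,0.006,0.006,0.006,0.006,0],"sy": [0,-0.0005,0,0,0,0,0,0,0],"sz": [-0.0015,0,0,0,0,0,0,0,0],"rz": [0,0,0,0,0,0,0,0,0],"aperture": [0.05,0.05,0.05,0.05,0.05,0.05,0.05,0.05,0.05]}' >/dev/null; python3 s.py
python3 nudge.py '{"sx": [0.006,0.006,0.006,0.006,0.006,0],"sy": [0,0,0,0,0,0],"sz": [0,0,0,0,0,0],"rz": [0,0,0,0,0,0],"aperture": [0.05,0.05,0.05,0.05,0.05,0.05]}' >/dev/null; python3 s.py; python3 m2.py e 310 255
```

```text
t 12.95 jig mm [[-82.2   0.6]] z 26.7 xang 0.04 F [-0.7 -0.4 -0.4] w 0.0499 tilt [-0.0009  0.0007]
t 13.55 jig mm [[-52.3   0.6]] z 26.8 xang 0.05 F [ 0.7 -0.1  0.5] w 0.0501 tilt [-0.0007  0.0004]
[[65.4 -0.7]] -0.34 [213.9 141.1]
```

View pics/e.png

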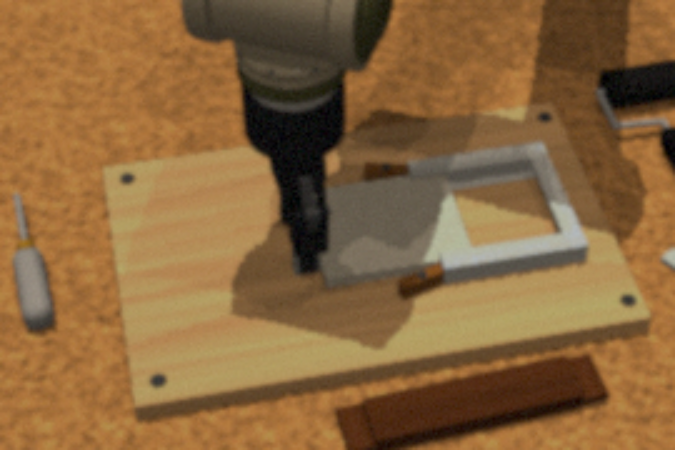

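The panel's front (crop about (455, 215)) is under the lips. I push on, slowing near the end.

```bash
python3 nudge.py '{"sx": [0.008,0.008,0.008,0.008,0.008,0.008,0.008,0.008,0.006,0],"sy": [0.0006,0,0,0,0,0,0,0,0,0],"sz": [0,0,0,0,0,0,0,0,0,0],"rz": [0,0,0,0,0,0,0,0,0,0],"aperture": [0.05,0.05,0.05,0.05,0.05,0.05,0.05,0.05,0.05,0.05]}' >/dev/null; python3 s.py
python3 nudge.py '{"sx": [0.003,0.002,0],"sy": [0,0,0],"sz": [0,0,0],"rz": [0,0,0],"aperture": [0.05,0.05,0.05]}' >/dev/null; python3 s.py
python3 nudge.py '{"sx": [0.002,0],"sy": [0,0],"sz": [0,0],"rz": [0,0],"aperture": [0.05,0.05]}' >/dev/null; python3 s.py
```

```text
t 14.6 jig mm [[17.6 -0. ]] z 26.8 xang 0.05 F [ 0.4  0.4 -0.2] w 0.0499 tilt [-0.0005  0.0004]
t 14.9 jig mm [[21.8 -0.1]] z 26.8 xang -0.0 F [-0.5  0.2  0.5] w 0.0501 tilt [-0.0002  0.0002]
t 15.1 jig mm [[23.8 -0.1]] z 26.8 xang -0.0 F [-0.1 -0.4  0.4] w 0.0497 tilt [-0.0002  0.0001]
```

```bash
python3 nudge.py '{"sx": [0.001,0.001,0],"sy": [0,0,0],"sz": [0,0,0],"rz": [0,0,0],"aperture": [0.05,0.05,0.05]}' >/dev/null; python3 s.py
python3 nudge.py '{"sx": [0.001,0.001,0],"sy": [0,0,0],"sz": [0,0,0],"rz": [0,0,0],"aperture": [0.05,0.05,0.05]}' >/dev/null; python3 s.py
python3 nudge.py '{"sx": [0.001,0],"sy": [0,0],"sz": [0,0],"rz": [0,0],"aperture": [0.05,0.05]}' >/dev/null; python3 s.py
```

```text
t 15.4 jig mm [[25.8 -0.1]] z 26.8 xang 0.01 F [ 0.7 -0.5 -0.1] w 0.05 tilt [-0.0001  0.0001]
t 15.7 jig mm [[27.9 -0.1]] z 26.8 xang 0.0 F [ 0.3  0.3 -0.5] w 0.0499 tilt [-0.0001  0.0001]
t 15.9 jig mm [[28.8 -0.2]] z 26.8 xang 0.01 F [ 0.8 -0.7  0. ] w 0.0494 tilt [-0.      0.0001]
```

```bash
python3 nudge.py '{"sx": [0.001,0],"sy": [0,0],"sz": [0,0],"rz": [0,0],"aperture": [0.05,0.05]}' >/dev/null; python3 s.py
python3 nudge.py '{"sx": [0.001,0],"sy": [0,0],"sz": [0,0],"rz": [0,0],"aperture": [0.05,0.05]}' >/dev/null; python3 s.py
python3 nudge.py '{"sx": [0.001,0],"sy": [0,0],"sz": [0,0],"rz": [0,0],"aperture": [0.05,0.05]}' >/dev/null; python3 s.py
```

```text
t 16.1 jig mm [[29.1 -0.5]] z 26.9 xang 0.03 F [ 1.2 -3.9 -1.3] w 0.0499 tilt [ 0.0011 -0.001 ]
t 16.3 jig mm [[29.2 -0.5]] z 27.0 xang 0.03 F [  2.8 -10.5  -1.3] w 0.0501 tilt [ 0.0016 -0.0025]
t 16.5 jig mm [[29.3 -0.5]] z 27.1 xang 0.04 F [  1.7 -15.8  -1.1] w 0.0502 tilt [ 0.002  -0.0039]
```

Force is building at TCP x ≈ 29, as predicted for home, so the panel is against the closed end. I back off and verify.

```bash
python3 nudge.py '{"sx": [-0.004,-0.01,-0.03,-0.04,-0.03,-0.03,0,0],"sy": [0,0,0,0,0,0,0,0],"sz": [0,0,0,-0.02,-0.04,-0.04,0,0],"rz": [0,0,0,0,0,0,0,0],"aperture": [0.05,0.05,0.05,0.05,0.05,0.05,0.05,0.05]}' >/dev/null; python3 s.py; python3 m2.py f 340 250
```

```text
t 17.3 jig mm [[-112.9    0. ]] z 127.1 xang -0.07 F [ 0.1  0.6 -0.7] w 0.0498 tilt [0.0009 0.0002]
[[105.1  -0.6]] -90.12 [141.6 134.7]
```

View pics/f.png

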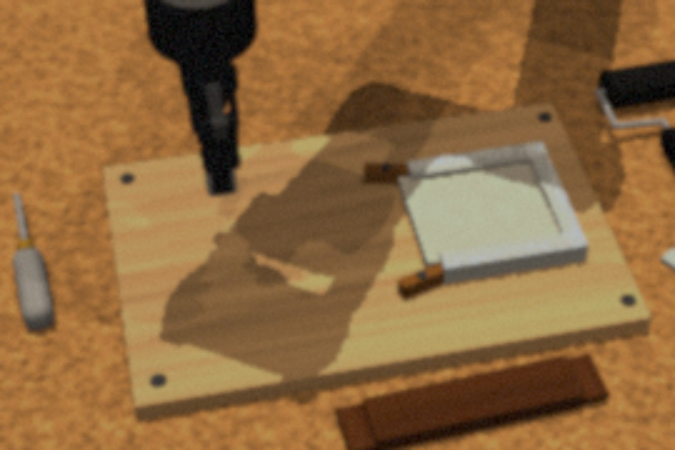

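The panel is fully under the lips, with only its rear edge (crop about (415, 225)) standing about 10 mm out of the mouth. The gripper is clear, and the bystanders in view are where they were.

```bash
python3 -c "
from rig import env
print(env.close_job())"
```

```text
the job is handed in; nothing more can be done
None
```

The panel is squared up, slid fully home under the frame's lips and released, going by the last image and the contact force at the closed end, and the job is handed in; no verdict came back.

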